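# Fit the guard rail on the tumbler tray

## Task

The guard rail is off the tumbler tray: take it from its wooden rest by the handle and thread it, nose first, from the right-hand end through the holes of all three steel posts. Push it fully home, so that the handle's shoulder sits against the first post and the nose has pushed out the end plug, then let go. The posts may stand up to a centimetre and a half off their usual place in the tray, so feel for the hole and push gently, and leave the tumblers and the other kitchen things where they are.

Things in the scene. Friction and masses are not known exactly. Their poses are not given: they have to be found in the camera images.
- tray: Flat stainless drip tray, 186 x 300 mm, 14 mm high, fixed on the counter, with three steel posts in a row. Origin: on the counter (z = 0) below usual1. y axis: level threading direction, roughly to the robot's left; x axis: across, away from the robot, to the tumblers; z up. Rail forces on tray or posts above 35 N are too hard.
- usual1 (a point): USUAL place of the hole centre in the entry face of the first post, 100 mm above the counter; axes as the tray. The three posts are one rigid guard, square to the tray, that in each episode stands off this place by up to 14 mm either way along tray x and 12 mm along y; this reading does not show that shift. The height is exact. Pushes below 80 N do not shift it.
- usual3 (a point): The same usual point for the third post, 150 mm further along tray y (the second post is half-way). Each post is 76 mm wide (x), 10 mm thick (y), 130 mm tall above the counter, with an upright slot-shaped hole 18 mm wide and 24 mm tall at mid-width, 1 mm chamfer on the entry side, its centre 100 mm up. The posts shift together, so the holes stay in line along tray y.
- plug (a joint): Grey plastic end plug, a disc 30 mm wide, 12 mm thick, facing the hole beyond the third post; slides outward along tray y, 0 to 0.030 m, needs about 2 N, stays where it is left. At 0 its face is 173 mm beyond the first post's entry face; a rail fully home, shoulder on the first post, holds it at 0.012 m.
- rail: The guard rail: round dark wooden handle 26 mm in diameter, 60 mm long, then a straight steel shaft 14 mm in diameter, 185 mm long, with a blunt nose (1 mm rounded edge). 0.1 to 0.2 kg. Origin at the handle's centre on the rail's axis; y axis from handle to nose. The shoulder (handle's end face) is 30 mm along y, the nose 215 mm.
- rail_grip (a point): Centre of the rail's handle, axes as the rail. At the start it is 50 mm above the counter: the rail lies level in the two open-topped forks of a fixed low wooden rest (forks at 48 and 175 mm along the rail from this point, 53 mm tall); the handle overhangs the rest freely and is grasped across from above and lifted straight up.
- rail_nose (a point): Centre of the end face of the rail's nose; y axis points out of the nose along the rail.
- tumbler1_mid (a point): Clear glass tumbler, 62 mm wide, 95 mm tall, standing in the tray behind the posts (tray x about +88 mm, y about 42 mm); centre, half-way up. Leave it.
- tumbler2_mid (a point): Second tumbler of the same size, tray y about 120 mm; centre, half-way up. Leave it.
- canister_mid (a point): Stainless canister with hinged lid (shut), 114 mm wide, 135 mm tall; centre. Leave it.
- shaker_mid (a point): Empty blue plastic shaker, 84 mm wide, 160 mm tall; centre. Leave it.
- mug_mid (a point): Green ceramic mug, 82 mm wide, 92 mm tall; centre. Leave it.
- plate_mid (a point): Yellow melamine plate, 180 mm wide, 22 mm tall; centre. Leave it.
- jar_mid (a point): Glass jar with a steel lid, 56 mm wide, 90 mm tall; centre. Leave it.
Not all that is in view belongs to the job. Leave any pink look-alike of the rail alone.

How it is judged:
By the outcome, as a careful person would: the job done as asked, in the order asked, and still so for the second after the job is handed in, with the robot touching nothing.
It also fails if it takes over 70 s, if anything falls off the work surface, if the arm or the gripper's body presses on something with over 40 N, if the wrist force passes 120 N, or if a joint passes its speed limit or range.

## Robot

A 6-joint arm with a two-finger parallel gripper is mounted at the origin on the work surface. World frame = base frame: x ahead of the robot, y to its left, z up, the work surface at z = 0. Lengths are in m, angles in rad, forces in N, time in s.
With the tool pointing down it reaches from about 0.35 to 0.775 m from the base axis. Payload 7.3 kg.
Tool frame: the origin (TCP) lies between the finger pads; the fingertips stand 25 mm ahead of it and the grasp point (between the pads) lies 6 mm ahead of it; y points along the fingers, z is the direction in which the jaws open and shut, and the axes are right-handed (so a half turn about y gives the same grasp; the last joint's range is limited). The gripper opens to 92 mm and grips with 3 to 60 N. Pads are 19 mm wide; open, the fingers measure 130 mm over their backs; the gripper's body (75 mm by 190 mm) begins 47 mm behind the grasp point.
Start: joints at [0.993, 0.342, 1.524, -0, 1.275, -0.146], TCP at [0.22, 0.477, 0.252] pointing down, gripper open.
Joint ranges: [-2.53, 2.53], [-0.77, 2.02], [0.04, 2.7], [-1, 4.14], [0.28, 2.66], [-3.11, 3.11]. Speed limits (rad/s): [2.57, 2.57, 3.14, 3.14, 3.14, 3.14].

## Interface

Orientations are given as [roll, pitch, yaw] about the fixed x, y, z axes, in that order (R = Rz(yaw) Ry(pitch) Rx(roll)).
In Python, from cell import sensors, read_camera, hand_in gives the robot as it stands. The module is installed in compiled form; this text tells all that it offers.
- The arm moves only by the tool send_rows, never from a script. Its argument "motion" is a list that holds one entry, the list of rows, each a list of 4 numbers: the shift along the tool's x, y, z in m, then the turn about the tool's y in degrees. In form: [[[tx, ty, tz, twist], ...]]. A call has 1 to 8 rows; each row is the pose to reach, as a shift and turn from the pose measured when the call began, along the tool's axes at that moment; what a row does not reach only later rows make up. A row lasts 1/10 s, in which the tool goes at most 50 mm and 8.59 degrees, less where a joint would pass 70% of its speed; a pose out of reach is approached as far as the arm can. A call with a gripper value outside its range is refused whole. "gripper" is the opening, from 0 (shut) to 1 (fully open), set as the call begins (left out, the last holds). The fingers move at their own pace and stop on an object; "grip_force" is the grip in N (left out, the last holds). Time passes only in rows, so rows that repeat a pose let the fingers close. It gives the time, the measured TCP pose, the force and the opening at its end, in the units of the state.
- sensors.observe(): the state, without advancing time (a new reading comes with each control period).
- read_camera(name): name is "scene" or "top"; returns a dict with "frame" (384x512x3 uint8, red, green, blue), "fx", "fy", "cx", "cy" (pixels), "extrinsics" (4x4, takes a point from world to camera coordinates). Camera axes: x right, y up, looking along -z (the intrinsics and any distortion apply to the point x, -y, -z); pixel columns grow to the right and rows downward; lengths in m; the calibration is good to about 2 mm. A picture is of the moment at which its call begins. There is no depth.
- hand_in(): hands the job in, once; it reports no verdict.
The state is a dict: "time": time; "qpos": joint angles; "qvel": joint speeds; "joint_efforts": joint torques, N m; "tool_pos": TCP position; "tool_rot": TCP orientation; "contact_force": force on the tool from outside, world axes, zero at the start; "torque": the same for the moment, N m; "opening": finger opening in m.
Only numpy, scipy, OpenCV 4.12 (cv2) and the standard library are available. Lean on these libraries where they do the work, as an engineer would, in place of code of your own. Each camera call takes 0.05 s, during which the arm holds its last target.

## Working session

There is one attempt and no reset: what is moved stays moved. The work goes in short steps, Python scripts to look and compute and a tool call to move; the robot and the scene stay as the last step left them, time stands still between calls to the robot, and variables do not carry over. Pictures are saved under pics/ and viewed, and the job is handed in when it is done.

Besides the shell and the picture viewer there is one more tool, called after "Call:" in YAML: its name, and indented under it one key for each argument. send_rows: Moves the arm, as the interface text tells. Its arguments: {"type":"object","properties":{"motion":{"type":"array"},"gripper":{"type":"number"},"grip_force":{"type":"number"}},"required":["motion"]}

```bash
mkdir -p pics
cat > h.py <<'E'
import numpy as np, cv2
from cell import sensors, read_camera, hand_in
def cam(n,save=None):
    c=read_camera(n)
    if save: cv2.imwrite('pics/'+save+'.png',c['frame'][:,:,::-1])
    return c
def proj(c,p):
    E=np.array(c['extrinsics']);q=E[:3,:3]@np.array(p)+E[:3,3]
    return c['cx']+c['fx']*q[0]/-q[2], c['cy']+c['fy']*(-q[1])/-q[2]
def ray(c,u,v):
    E=np.array(c['extrinsics']);R=E[:3,:3];d=np.array([(u-c['cx'])/c['fx'],-(v-c['cy'])/c['fy'],-1.])
    return -R.T@E[:3,3], R.T@d
def onz(c,u,v,z):
    o,d=ray(c,u,v);return o+d*(z-o[2])/d[2]
E
python3 - <<'E'
from h import *
for n in('scene','top'):
    c=cam(n,n+'0');print({k:v for k,v in c.items() if k!='frame'})
print(sensors.observe())
E
```

```text
{'fx': 357.23275471283796, 'fy': 357.23275471283796, 'cx': 261.4734379550577, 'cy': 197.93227508900105, 'extrinsics': array([[-0.44774255,  0.89408219, -0.01198526,  0.25196872],
       [-0.6759272 , -0.32965824,  0.65912659,  0.27667978],
       [ 0.5853623 ,  0.30322018,  0.7519365 , -1.372043  ],
       [ 0.        ,  0.        ,  0.        ,  1.        ]])}
{'fx': 363.3209518545788, 'fy': 363.3209518545788, 'cx': 261.4489967936534, 'cy': 186.53418452052603, 'extrinsics': array([[ 0.02643194, -0.99945521, -0.01976458, -0.01400566],
       [ 0.9902212 ,  0.02346827,  0.13751805, -0.52703001],
       [-0.13697929, -0.02320617,  0.99030205, -1.26739907],
       [ 0.        ,  0.        ,  0.        ,  1.        ]])}
{'time': 0.1, 'qpos': array([ 9.92997086e-01,  3.42675873e-01,  1.52491318e+00,  5.58442701e-06,
        1.27541764e+00, -1.45991948e-01]), 'qvel': array([ 0.00027955, -0.00075702, -0.00173836,  0.00137484, -0.00090417,
       -0.00037055]), 'joint_efforts': array([ 2.66957788e-03, -4.32002664e+01, -2.44694728e+01,  7.21178809e-02,
        5.26302529e-02, -7.63397793e-05]), 'tool_pos': array([0.21951169, 0.47654319, 0.2511055 ]), 'tool_rot': array([-1.57219455e+00,  2.10989073e-04, -4.31809070e-01]), 'contact_force': array([ 0.45844058, -0.35437834,  0.4410211 ]), 'torque': array([ 0.01593366,  0.00942429, -0.01679073]), 'opening': 0.09146775167555844}
```

View pics/scene0.png

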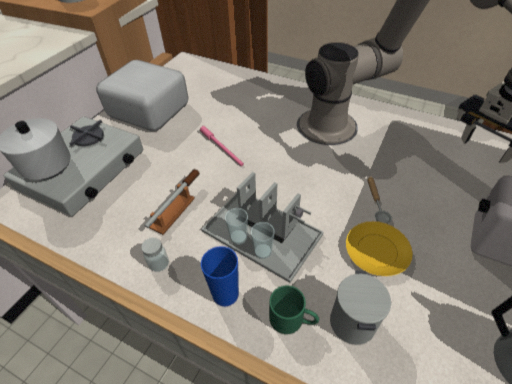

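View pics/top0.png

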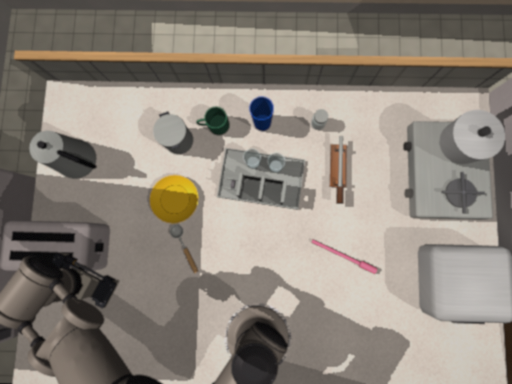

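Run:
```python
from h import *
a=cv2.imread('pics/top0.png')[120:280,200:400];b=cv2.imread('pics/scene0.png')[110:290,130:340]
cv2.imwrite('pics/topc.png',cv2.resize(a,None,fx=4,fy=3.75*4/3.75,interpolation=cv2.INTER_CUBIC)[:600])
cv2.imwrite('pics/scc.png',cv2.resize(b,None,fx=3.3,fy=3.3,interpolation=cv2.INTER_CUBIC))
```

```text
(no output)
```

View pics/topc.png

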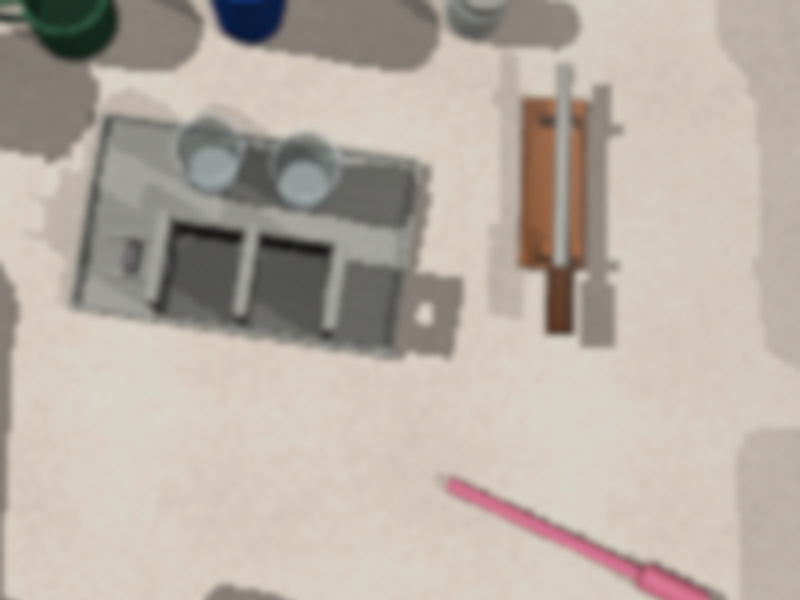

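View pics/scc.png

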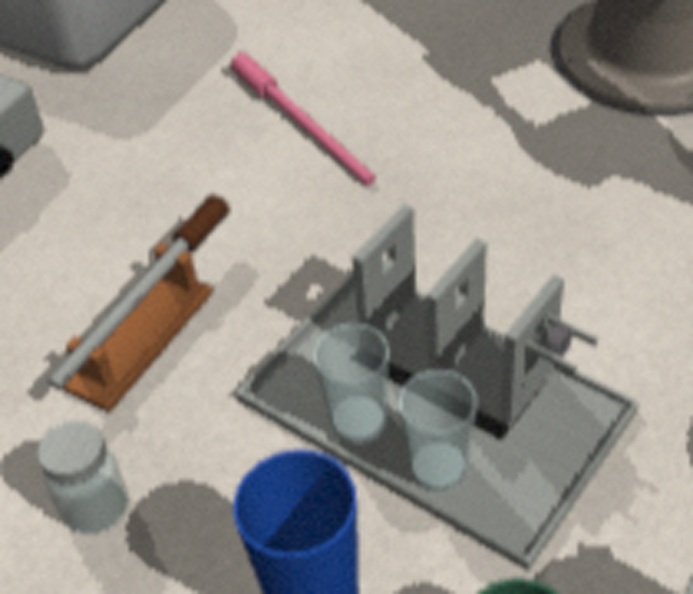

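Run:
```python
from h import *
a=cv2.imread('pics/top0.png')[165:215,215:310];b=cv2.imread('pics/scene0.png')[165:255,220:330]
cv2.imwrite('pics/topd.png',cv2.resize(a,None,fx=8,fy=8,interpolation=cv2.INTER_CUBIC))
cv2.imwrite('pics/scd.png',cv2.resize(b,None,fx=6.5,fy=6.5,interpolation=cv2.INTER_CUBIC))
c=cam('top');s=cam('scene')
print(ray(c,0,0)[0],ray(s,0,0)[0])
f=lambda x,y:(200+(x+.5)/4-.5,120+(y+.5)/4-.5)
for p in[(560,332),(560,268),(564,66)]: print('rail',onz(c,*f(*p),.05))
for p in[(107,117),(416,160),(397,354),(75,307)]: print('tray',onz(c,*f(*p),.014))
```

```text
[ 0.34863906 -0.03104103  1.32730722] [1.10297476 0.28196016 0.85234212]
rail [ 0.47477045 -0.27725763  0.05      ]
rail [ 0.53154173 -0.27742956  0.05      ]
rail [ 0.71542445 -0.28157432  0.05      ]
tray [0.66824551 0.13360214 0.014     ]
tray [ 0.6339003  -0.15279477  0.014     ]
tray [ 0.45477486 -0.13755263  0.014     ]
tray [0.49037416 0.15577065 0.014     ]
```

View pics/topd.png

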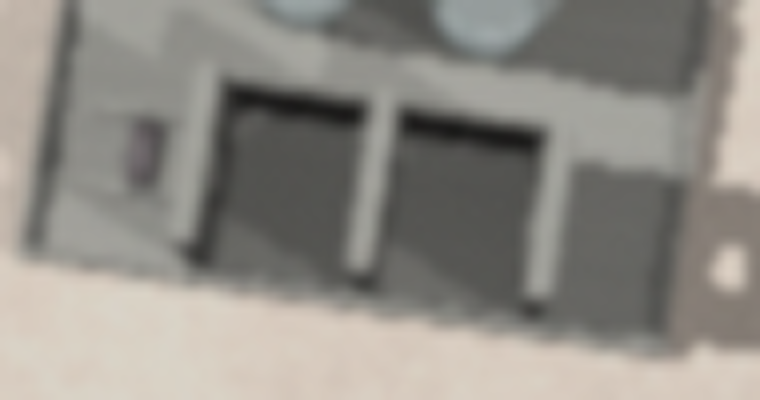

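View pics/scd.png

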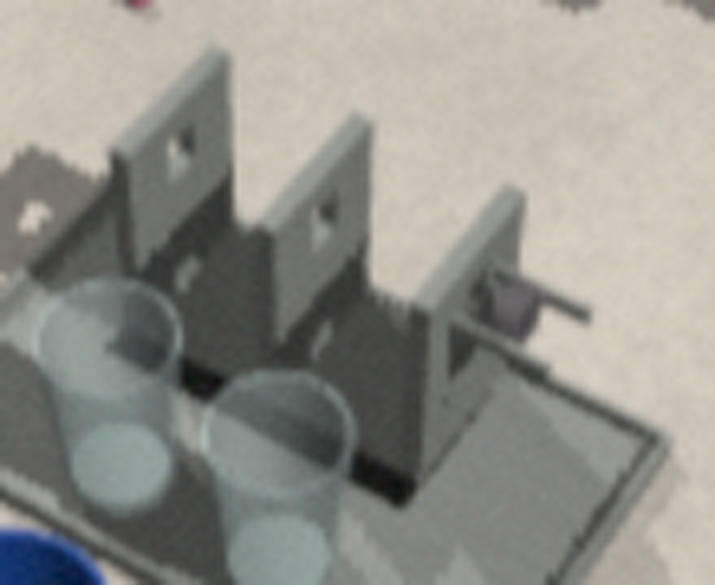

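```bash
cat > m.py <<'E'
from h import *
c=cam('top');s=cam('scene')
ft=lambda x,y:(215+(x+.5)/8-.5,165+(y+.5)/8-.5)
fs=lambda x,y:(220+(x+.5)/6.5-.5,165+(y+.5)/6.5-.5)
for n,p in dict(p1lo=(538,298),p1hi=(561,125),p2lo=(358,272),p2hi=(386,92),p3lo=(183,240),p3hi=(213,68)).items(): print(n,onz(c,*ft(*p),.13).round(4))
for n,p in dict(p1lo=(219,50),p1hi=(120,155),p2lo=(361,118),p2hi=(265,230),p3lo=(512,190),p3hi=(424,308)).items(): print('s',n,onz(s,*fs(*p),.13).round(4))
for n,p in dict(h1=(180,150),h2=(324,219)).items(): print('s',n,onz(s,*fs(*p),.10).round(4))
# tray yaw from corners
E
python3 m.py
```

```text
p1lo [ 0.4649 -0.0716  0.13  ]
p1hi [ 0.5374 -0.0798  0.13  ]
p2lo [0.4739 0.003  0.13  ]
p2hi [ 0.5497 -0.0066  0.13  ]
p3lo [0.4854 0.0761 0.13  ]
p3hi [0.5582 0.0661 0.13  ]
s p1lo [ 0.4634 -0.0744  0.13  ]
s p1hi [ 0.5378 -0.083   0.13  ]
s p2lo [ 4.735e-01 -4.000e-04  1.300e-01]
s p2hi [ 0.5484 -0.0088  0.13  ]
s p3lo [0.4835 0.0739 0.13  ]
s p3hi [0.5574 0.0668 0.13  ]
s h1 [ 0.5001 -0.0757  0.1   ]
s h2 [ 0.5087 -0.0009  0.1   ]
```

```bash
cat >> h.py <<'E'
from scipy.spatial.transform import Rotation as Ro
def go(p,yawdeg):
    o=sensors.observe();R=Ro.from_euler('xyz',o['tool_rot']).as_matrix()
    d=R.T@(np.array(p)-o['tool_pos']);y0=np.degrees(np.arctan2(R[1,0],R[0,0]))
    tw=-(yawdeg-y0)
    print('t',round(o['time'],2),'pos',o['tool_pos'].round(4),'rpy',np.degrees(o['tool_rot']).round(2),'q',o['qpos'].round(2),'F',o['contact_force'].round(1),'T',o['torque'].round(2),'op',round(o['opening'],4))
    print('rows',d.round(4),'tw',round(tw,2),'or',round((tw+180)%360-180,2))
E
python3 - <<'E'
from h import *
go((.48,.1,.25),-181)
s=cam('scene')
f=lambda x,y:(130+(x+.5)/3.3-.5,110+(y+.5)/3.3-.5)
for p in[(216,205),(184,243),(57,379)]: print('rail',onz(s,*f(*p),.05))
E
python3 - <<'E'
import cv2
a=cv2.imread('pics/scene0.png')[160:235,140:210]
cv2.imwrite('pics/r.png',cv2.resize(a,None,fx=8,fy=8,interpolation=cv2.INTER_CUBIC))
E
```

```text
t 0.3 pos [0.2196 0.4767 0.2515] rpy [-90.03   0.   -24.74] q [ 0.99  0.34  1.52 -0.    1.28 -0.15] F [-0.4  0.2 -0.1] T [ 0.   -0.03  0.  ] op 0.0916
rows [ 0.3941  0.0016 -0.2332] tw 156.26 or 156.26
rail [ 0.47194204 -0.28248699  0.05      ]
rail [ 0.52791785 -0.28129325  0.05      ]
rail [ 0.70888526 -0.2871457   0.05      ]
```

View pics/r.png

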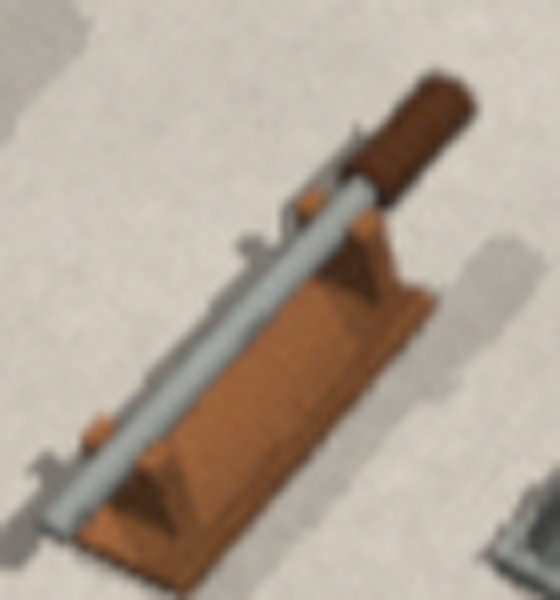

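The job's rail is at top (340,170) and scene (175,205): brown handle, steel shaft, on the wooden rest. The other candidate, at top (345,256) and scene (222,145), is all pink and lies on the counter, so it is the look-alike. The crop confirms the brown-handled one.

Call:
send_rows:
  motion:
    - [[0.394, 0, -0.233, 156], [0.394, 0, -0.233, 156], [0.394, 0, -0.233, 156], [0.394, 0, -0.233, 156], [0.394, 0, -0.233, 156], [0.394, 0, -0.233, 156], [0.394, 0, -0.233, 156], [0.394, 0, -0.233, 156]]
  gripper: 1.0
  grip_force: 50

```text
time: 1.15
tool_pos: [0.448, 0.1459, 0.2519]
tool_rot: [-1.57, 0.0, -1.638]
contact_force: [0.8, 1.3, -0.3]
opening: 0.0918
```

```bash
python3 -c "
from h import *
go((.501,-.279,.25),-181.2)"
```

```text
t 1.15 pos [0.448  0.1459 0.2519] rpy [-8.996e+01  1.000e-02 -9.385e+01] q [ 0.15  0.24  1.66 -0.    1.23  0.22] F [ 0.8  1.3 -0.3] T [-0.07 -0.02 -0.05] op 0.0918
rows [0.4204 0.0019 0.0814] tw 87.35 or 87.35
```

Call:
send_rows:
  motion:
    - [[0.42, 0, 0.081, 87.4], [0.42, 0, 0.081, 87.4], [0.42, 0, 0.081, 87.4], [0.42, 0, 0.081, 87.4], [0.42, 0, 0.081, 87.4], [0.42, 0, 0.081, 87.4], [0.42, 0, 0.081, 87.4], [0.42, 0, 0.081, 87.4]]

```text
time: 1.95
tool_pos: [0.4967, -0.2513, 0.252]
tool_rot: [-1.571, 0.001, -2.838]
contact_force: [0.5, 0.3, -0.1]
opening: 0.0918
```

Call:
send_rows:
  motion:
    - [[0, 0, 0, 0]]

```text
time: 2.05
tool_pos: [0.4967, -0.2568, 0.2512]
tool_rot: [-1.569, 0.0, -2.847]
contact_force: [0.4, 0.3, -0.2]
opening: 0.0917
```

```bash
python3 -c "
from h import *
go((.501,-.279,.12),-181.2)"
```

```text
t 2.05 pos [ 0.4967 -0.2568  0.2512] rpy [-8.9880e+01  3.0000e-02 -1.6315e+02] q [-0.61  0.4   1.43 -0.    1.3   0.66] F [ 0.4  0.3 -0.2] T [-0.03  0.15 -0.01] op 0.0917
rows [0.0023 0.1313 0.0222] tw 18.05 or 18.05
```

Call:
send_rows:
  motion:
    - [[0.002, 0.04, 0.022, 9], [0.002, 0.08, 0.022, 18], [0.002, 0.11, 0.022, 18], [0.002, 0.131, 0.022, 18], [0.002, 0.131, 0.022, 18]]

```text
time: 2.55
tool_pos: [0.4996, -0.277, 0.1172]
tool_rot: [-1.573, -0.004, 3.123]
contact_force: [-0.2, 0.1, 0.5]
opening: 0.0914
```

Run:
```python
from h import *
go((.501,-.279,.056),-181.2)
c=cam('top');s=cam('scene')
a=cv2.resize(c['frame'][120:220,290:390,::-1],None,fx=4,fy=4);b=cv2.resize(s['frame'][120:220,130:230,::-1],None,fx=4,fy=4)
cv2.imwrite('pics/g1.png',np.hstack([a,b]))
```

```text
t 2.55 pos [ 0.4996 -0.277   0.1172] rpy [-90.13  -0.25 178.91] q [-0.64  0.56  1.57 -0.    1.02  0.95] F [-0.2  0.1  0.5] T [-0.05  0.16  0.01] op 0.0914
rows [-0.0017  0.0612  0.0021] tw 360.11 or 0.11
```

View pics/g1.png

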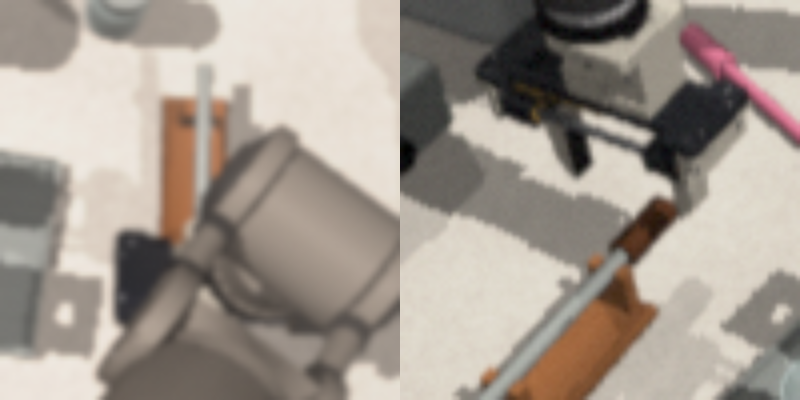

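The open fingers straddle the handle, at right-hand crop (645,230), and the rest is clear of them. I'll go down and grip.

Call:
send_rows:
  motion:
    - [[-0.001, 0.025, 0.002, 0], [-0.001, 0.045, 0.002, 0], [-0.001, 0.061, 0.002, 0], [-0.001, 0.061, 0.002, 0], [-0.001, 0.061, 0.002, 0]]

```text
time: 3.15
tool_pos: [0.5034, -0.2809, 0.0614]
tool_rot: [-1.568, 0.003, 3.123]
contact_force: [0.8, -0.5, 0.6]
opening: 0.0916
```

Call:
send_rows:
  motion:
    - [[0, 0, 0, 0], [0, 0, 0, 0], [0, 0, 0, 0], [0, 0, 0, 0], [0, 0, 0, 0], [0, 0, 0, 0], [0, 0, 0, 0], [0, 0, 0, 0]]
  gripper: 0.0
  grip_force: 55

```text
time: 3.95
tool_pos: [0.5034, -0.2809, 0.0613]
tool_rot: [-1.568, 0.003, 3.123]
contact_force: [0.5, 0.3, -0.8]
opening: 0.0327
```

```bash
python3 -c "
from h import *
go((.501,-.279,.056),-181.2)"
```

```text
t 3.95 pos [ 0.5034 -0.2809  0.0613] rpy [-8.9830e+01  1.7000e-01  1.7893e+02] q [-0.64  0.64  1.6  -0.    0.89  0.95] F [ 0.5  0.3 -0.8] T [ 0.1   0.19 -0.05] op 0.0327
rows [ 0.0024  0.0053 -0.0019] tw 360.13 or 0.13
```

Call:
send_rows:
  motion:
    - [[0.001, 0.006, 0, 0], [0.001, 0.006, 0, 0], [0.001, 0.006, 0, 0]]
  gripper: 0.45

```text
time: 4.25
tool_pos: [0.5022, -0.2808, 0.055]
tool_rot: [-1.568, 0.002, 3.123]
contact_force: [0.2, -1.0, -0.8]
opening: 0.0409
```

Call:
send_rows:
  motion:
    - [[0, 0, 0, 0], [0, 0, 0, 0], [0, 0, 0, 0], [0, 0, 0, 0], [0, 0, 0, 0], [0, 0, 0, 0], [0, 0, 0, 0], [0, 0, 0, 0]]
  gripper: 0.0

```text
time: 5.05
tool_pos: [0.5021, -0.2794, 0.0548]
tool_rot: [-1.57, 0.002, 3.123]
contact_force: [0.8, 5.3, 0.0]
opening: 0.0246
```

```bash
python3 -c "
from h import *
go((.501,-.279,.056),-181.2)"
```

```text
t 5.05 pos [ 0.5021 -0.2794  0.0548] rpy [-8.9980e+01  9.0000e-02  1.7892e+02] q [-0.64  0.65  1.61  0.    0.88  0.95] F [0.8 5.3 0. ] T [ 0.75  0.06 -0.05] op 0.0246
rows [ 0.0011 -0.0012 -0.0004] tw 360.12 or 0.12
```

Call:
send_rows:
  motion:
    - [[0, -0.015, 0, 0], [0, -0.03, 0, 0], [0, -0.06, 0, 0], [0, -0.09, 0, 0], [0, -0.12, 0, 0], [0, -0.13, 0, 0], [0, -0.13, 0, 0]]

```text
time: 5.75
tool_pos: [0.5023, -0.2796, 0.1858]
tool_rot: [-1.569, 0.004, 3.123]
contact_force: [0.1, 0.7, -2.0]
opening: 0.0246
```

Run:
```python
from h import *
# pre-insert: hole entry face (0.5005,-0.082)->axis dir
th=np.radians(7.2);d=np.array([np.sin(th),np.cos(th),0])
H=np.array([.5005,-.0775,0])-d*.005
print(H)
p=H-d*(.215+.03);p[2]=.18
print(p)
go(p,-97.2)
c=cam('top');s=cam('scene')
a=cv2.resize(c['frame'][100:250,250:400,::-1],None,fx=2.6,fy=2.6);b=cv2.resize(s['frame'][90:240,130:280,::-1],None,fx=2.6,fy=2.6)
cv2.imwrite('pics/g2.png',np.hstack([a,b]))
```

```text
[ 0.49987333 -0.08246057  0.        ]
[ 0.46916669 -0.32552868  0.18      ]
t 5.75 pos [ 0.5023 -0.2796  0.1858] rpy [-89.89   0.21 178.93] q [-0.64  0.49  1.48  0.    1.17  0.95] F [ 0.1  0.7 -2. ] T [-0.01  0.22 -0.  ] op 0.0246
rows [0.0323 0.0058 0.0465] tw 276.13 or -83.87
```

View pics/g2.png

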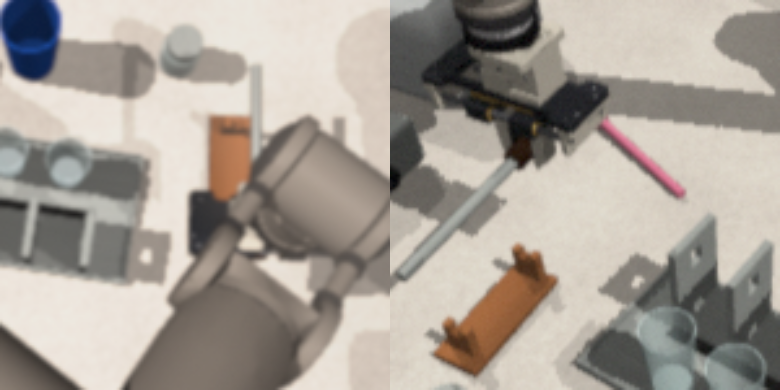

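Call:
send_rows:
  motion:
    - [[0.032, 0.004, 0.046, -8], [0.032, 0.004, 0.046, -16], [0.032, 0.004, 0.046, -24], [0.032, 0.004, 0.046, -32], [0.032, 0.004, 0.046, -40], [0.032, 0.004, 0.046, -48], [0.032, 0.004, 0.046, -56], [0.032, 0.004, 0.046, -64]]

```text
time: 6.65
tool_pos: [0.4676, -0.3237, 0.1769]
tool_rot: [-1.575, 0.002, -2.038]
contact_force: [-0.4, -0.1, -1.7]
opening: 0.0249
```

Run:
```python
from h import *
go((.4692,-.3255,.16),-97.2)
```

```text
t 6.65 pos [ 0.4676 -0.3237  0.1769] rpy [-9.0270e+01  1.0000e-01 -1.1674e+02] q [-0.74  0.49  1.51  0.    1.15 -0.27] F [-0.4 -0.1 -1.7] T [-0.21  0.11  0.07] op 0.0249
rows [0.001  0.0169 0.0023] tw -19.54 or -19.54
```

Call:
send_rows:
  motion:
    - [[0.001, 0, 0.002, -6], [0.001, 0, 0.002, -12], [0.001, 0, 0.002, -17], [0.001, 0, 0.002, -19.5], [0.001, 0, 0.002, -19.5], [0.001, 0, 0.002, -19.5]]

```text
time: 7.25
tool_pos: [0.4685, -0.3251, 0.1755]
tool_rot: [-1.577, 0.005, -1.699]
contact_force: [0.1, -0.2, -0.9]
opening: 0.0244
```

Run:
```python
from h import *
go((.4692,-.3255,.105),-97.2)
c=cam('top','t3');s=cam('scene','s3')
a=cv2.resize(c['frame'][140:240,240:380,::-1],None,fx=5.5,fy=5.5,interpolation=2);b=cv2.resize(s['frame'][90:190,130:270,::-1],None,fx=5.5,fy=5.5,interpolation=2)
cv2.imwrite('pics/g3t.png',a);cv2.imwrite('pics/g3s.png',b)
```

```text
t 7.25 pos [ 0.4685 -0.3251  0.1755] rpy [-90.33   0.26 -97.32] q [-0.74  0.5   1.5   0.    1.15 -0.61] F [ 0.1 -0.2 -0.9] T [-0.16  0.07 -0.1 ] op 0.0244
rows [0.0006 0.0705 0.0011] tw -0.12 or -0.12
```

View pics/g3t.png

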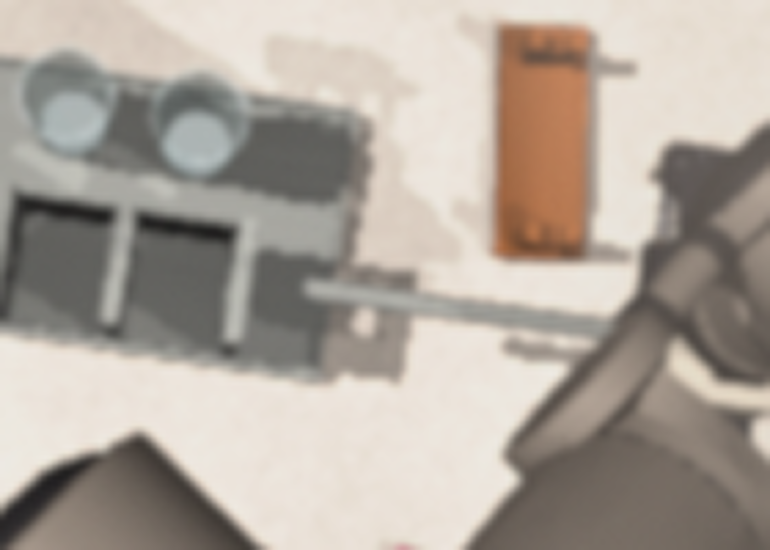

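View pics/g3s.png

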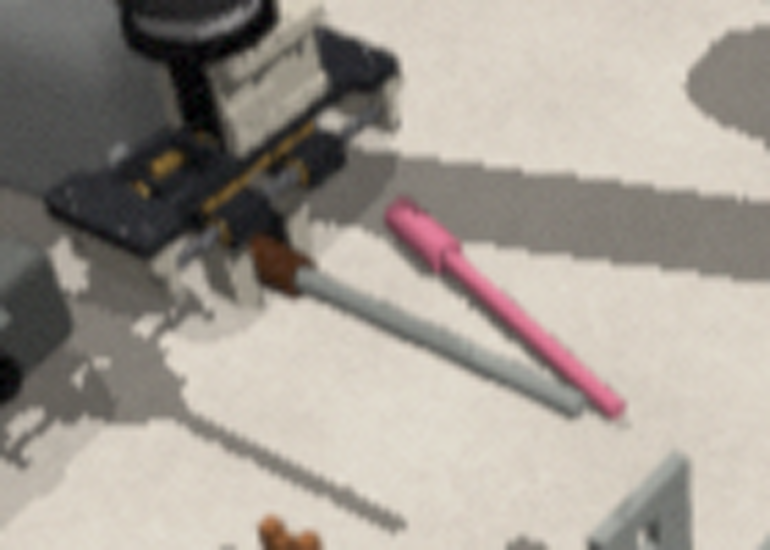

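```bash
cat >> h.py <<'E'
def tri(c,uc,s,us):
    o1,d1=ray(c,*uc);o2,d2=ray(s,*us);d1/=np.linalg.norm(d1);d2/=np.linalg.norm(d2)
    A=np.stack([d1,-d2],1);t=np.linalg.lstsq(A,o2-o1,rcond=None)[0]
    p,q=o1+t[0]*d1,o2+t[1]*d2
    return (p+q)/2,np.linalg.norm(p-q)
E
python3 - <<'E'
from h import *
c=cam('top');s=cam('scene')
ft=lambda x,y:(240+(x+.5)/5.5-.5,140+(y+.5)/5.5-.5)
fs=lambda x,y:(130+(x+.5)/5.5-.5,90+(y+.5)/5.5-.5)
print(tri(c,ft(306,288),s,fs(575,406)))
o=sensors.observe();R=Ro.from_euler('xyz',o['tool_rot']).as_matrix()
print(o['tool_pos']+R@[-.215,.005,0])
print(onz(c,*ft(600,328),.17),onz(c,*ft(306,288),.17))
E
```

```text
(array([ 0.49416748, -0.11413378,  0.17429191]), np.float64(0.004103987745852946))
[ 0.49610799 -0.11209816  0.17232025]
[ 0.47449276 -0.2828869   0.17      ] [ 0.49375616 -0.11260059  0.17      ]
```

Call:
send_rows:
  motion:
    - [[0, 0.03, 0, 0.6], [0, 0.06, 0, 0.6], [0, 0.07, 0, 0.6], [0, 0.07, 0, 0.6], [0, 0.07, 0, 0.6]]

```text
time: 7.95
tool_pos: [0.4692, -0.3256, 0.1076]
tool_rot: [-1.574, 0.003, -1.708]
contact_force: [-0.1, 0.6, -0.7]
opening: 0.0248
```

```bash
cat > look.py <<'E'
import sys
from h import *
go((.4692,-.3255,.105),-97.9)
c=cam('top');s=cam('scene')
a=cv2.resize(c['frame'][165:215,255:355,::-1],None,fx=8,fy=8,interpolation=2);b=cv2.resize(s['frame'][140:210,180:280,::-1],None,fx=8,fy=8,interpolation=2)
cv2.imwrite(f'pics/{sys.argv[1]}t.png',a);cv2.imwrite(f'pics/{sys.argv[1]}s.png',b)
E
python3 look.py g4
```

```text
t 7.95 pos [ 0.4692 -0.3256  0.1076] rpy [-90.17   0.15 -97.88] q [-0.74  0.57  1.58  0.    0.99 -0.6 ] F [-0.1  0.6 -0.7] T [-0.2   0.07  0.06] op 0.0248
rows [-0.0001  0.0026  0.    ] tw 0.02 or 0.02
```

View pics/g4t.png

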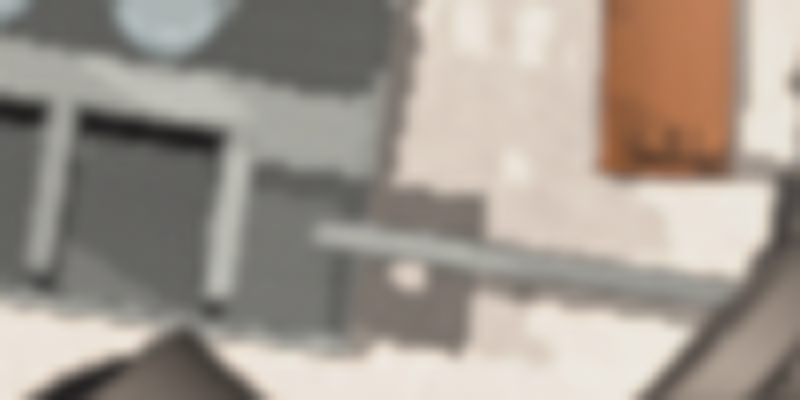

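View pics/g4s.png

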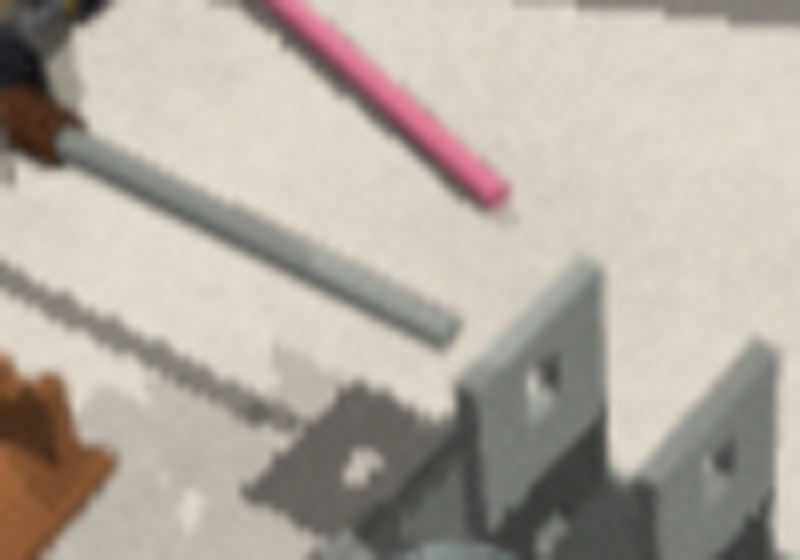

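```bash
cat > n.py <<'E'
from h import *
c=cam('top');s=cam('scene')
ft=lambda x,y:(255+(x+.5)/8-.5,165+(y+.5)/8-.5)
fs=lambda x,y:(180+(x+.5)/8-.5,140+(y+.5)/8-.5)
print(tri(c,ft(315,234),s,fs(448,332)))
print('scene-only nose',onz(s,*fs(448,332),.1))
A=onz(c,*ft(315,234),.102);B=onz(c,*ft(720,292),.102);print('top',A,B,np.degrees(np.arctan2((A-B)[0],(A-B)[1])))
for p in[(227,212),(52,185)]: print('post mid',onz(c,*ft(*p),.13))
print('p1lo',onz(c,*ft(218,296),.13))
for p in[(543,375),(720,458)]: print('hole exit',onz(s,*fs(*p),.10))
E
python3 n.py
```

```text
(array([ 0.49609125, -0.11428104,  0.10591315]), np.float64(0.0031850429092172665))
scene-only nose [ 0.49184924 -0.11894328  0.1       ]
top [ 0.49583248 -0.11311563  0.102     ] [ 0.47533095 -0.28382397  0.102     ] 6.848240458503079
post mid [ 0.50077702 -0.0746795   0.13      ]
post mid [ 0.51034923 -0.0018009   0.13      ]
p1lo [ 0.46571807 -0.07160651  0.13      ]
hole exit [ 0.49562603 -0.07755031  0.1       ]
hole exit [ 0.50360223 -0.00288111  0.1       ]
```

Call:
send_rows:
  motion:
    - [[-0.005, 0.003, 0.0005, 0], [-0.012, 0.003, 0.0005, 0], [-0.018, 0.003, 0.0005, 0], [-0.022, 0.003, 0.0005, 0], [-0.024, 0.003, 0.0005, 0], [-0.024, 0.003, 0.0005, 0]]

```text
time: 8.75
tool_pos: [0.473, -0.3015, 0.105]
tool_rot: [-1.573, 0.002, -1.708]
contact_force: [0.1, -0.1, -1.6]
opening: 0.0249
```

```bash
python3 look.py g5
```

```text
t 8.75 pos [ 0.473  -0.3015  0.105 ] rpy [-90.13   0.12 -97.85] q [-0.7   0.56  1.61  0.    0.97 -0.57] F [ 0.1 -0.1 -1.6] T [-0.26  0.1   0.02] op 0.0249
rows [ 0.0243 -0.0001 -0.0005] tw 0.05 or 0.05
```

View pics/g5t.png

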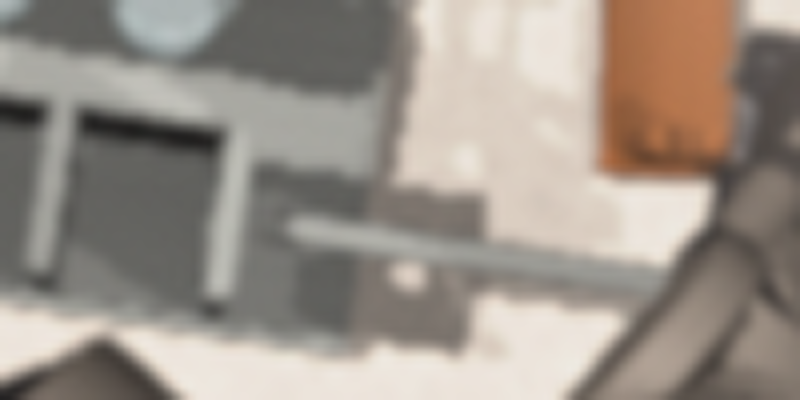

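View pics/g5s.png

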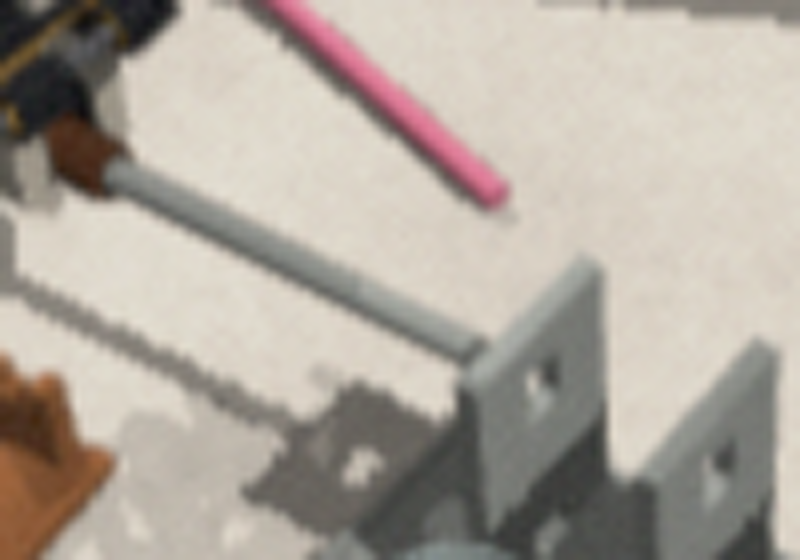

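Call:
send_rows:
  motion:
    - [[-0.003, 0, 0, 0], [-0.006, 0, 0, 0], [-0.008, 0, 0, 0], [-0.01, 0, 0, 0], [-0.01, 0, 0, 0]]

```text
time: 9.35
tool_pos: [0.4744, -0.2918, 0.105]
tool_rot: [-1.573, 0.002, -1.708]
contact_force: [-0.2, 0.2, -0.9]
opening: 0.0245
```

Call:
send_rows:
  motion:
    - [[-0.002, 0, 0, 0], [-0.004, 0, 0, 0], [-0.005, 0, 0, 0], [-0.005, 0, 0, 0]]

```text
time: 9.75
tool_pos: [0.4751, -0.2866, 0.105]
tool_rot: [-1.573, 0.002, -1.708]
contact_force: [0.8, 0.2, -1.6]
opening: 0.0249
```

Call:
send_rows:
  motion:
    - [[-0.002, 0, 0, 0], [-0.004, 0, 0, 0], [-0.006, 0, 0, 0], [-0.006, 0, 0, 0]]

```text
time: 10.15
tool_pos: [0.476, -0.2804, 0.105]
tool_rot: [-1.573, 0.002, -1.707]
contact_force: [-0.3, -0.2, -1.9]
opening: 0.0251
```

```bash
python3 look.py g6
```

```text
t 10.15 pos [ 0.476  -0.2804  0.105 ] rpy [-90.13   0.12 -97.83] q [-0.67  0.55  1.63  0.    0.96 -0.54] F [-0.3 -0.2 -1.9] T [-0.16  0.08 -0.  ] op 0.0251
rows [ 0.0456 -0.0001 -0.0005] tw 0.07 or 0.07
```

View pics/g6t.png

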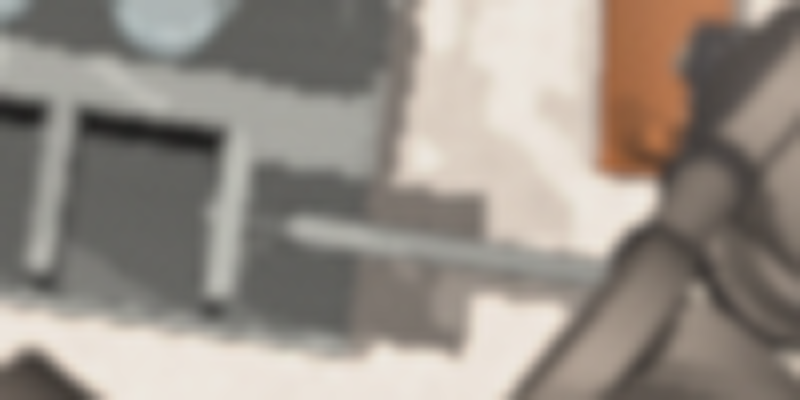

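View pics/g6s.png

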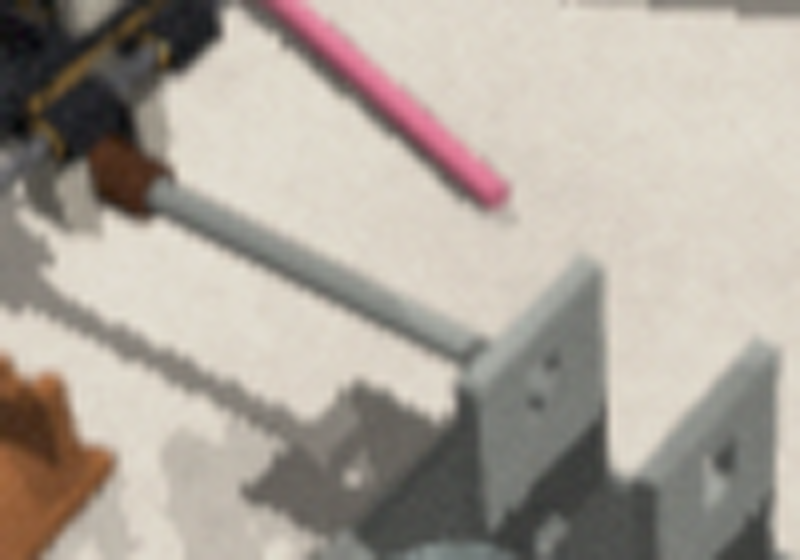

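Scene (543,378): the nose now fills the first hole, and no contact force shows. I'll carry on towards post 2.

Call:
send_rows:
  motion:
    - [[-0.005, 0, 0, 0], [-0.01, 0, 0, 0], [-0.015, 0, 0, 0], [-0.02, 0, 0, 0], [-0.025, 0, 0, 0], [-0.03, 0, 0, 0], [-0.035, 0, 0, 0], [-0.04, 0, 0, 0]]

```text
time: 11.05
tool_pos: [0.4815, -0.2406, 0.1051]
tool_rot: [-1.573, 0.002, -1.708]
contact_force: [-0.2, -0.6, -1.1]
opening: 0.0249
```

```bash
sed -i 's/140:210,180:280/150:220,220:320/; s/165:215,255:355/165:215,220:320/' look.py; python3 look.py g7
```

```text
t 11.05 pos [ 0.4815 -0.2406  0.1051] rpy [-90.13   0.11 -97.83] q [-0.61  0.53  1.68  0.    0.94 -0.47] F [-0.2 -0.6 -1.1] T [-0.16  0.08 -0.03] op 0.0249
rows [ 0.0858 -0.     -0.0006] tw 0.07 or 0.07
```

View pics/g7t.png

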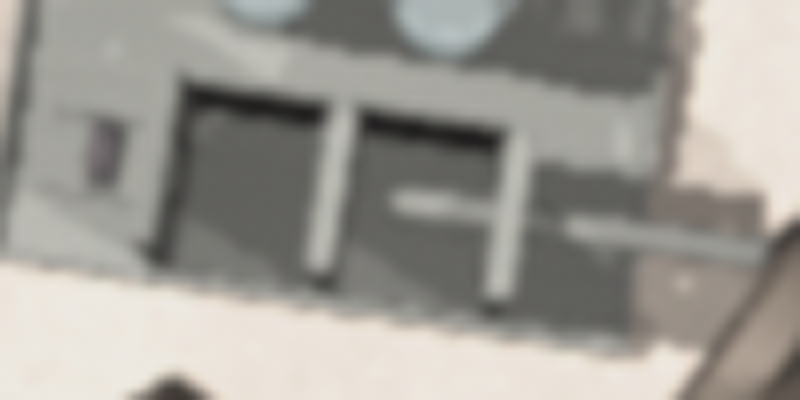

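View pics/g7s.png

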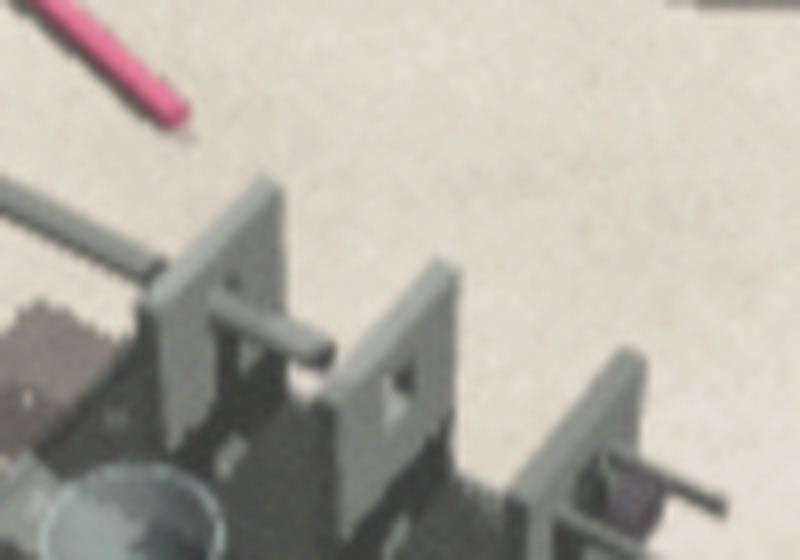

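```bash
cat > n2.py <<'E'
from h import *
c=cam('top');s=cam('scene')
ft=lambda x,y:(220+(x+.5)/8-.5,165+(y+.5)/8-.5)
fs=lambda x,y:(220+(x+.5)/8-.5,150+(y+.5)/8-.5)
for z in(.1,.105):
  A=onz(c,*ft(395,201),z);B=onz(c,*ft(760,251),z);print('top',A,B,np.degrees(np.arctan2((A-B)[0],(A-B)[1])))
print(tri(c,ft(395,201),s,fs(318,352)))
for n,p in dict(lo2=(318,270),lo1=(496,298)).items(): print(n,onz(c,*ft(*p),.13))
for n,p in dict(p1lo=(265,180),p1hi=(155,300),p2lo=(443,264),p2hi=(333,392),p3lo=(630,351),p3hi=(518,495)).items(): print('s',n,onz(s,*fs(*p),.13).round(4))
for p in [(402,390)]: print('hole2 exit',onz(s,*fs(*p),.1))
E
python3 n2.py
```

```text
top [ 0.50816726 -0.02806841  0.1       ] [ 0.49050409 -0.18312054  0.1       ] 6.498983865321255
top [ 0.50751735 -0.02808052  0.105     ] [ 0.48992613 -0.18250098  0.105     ] 6.498983865321269
(array([ 0.50844906, -0.03009969,  0.105052  ]), np.float64(0.004446920420787756))
lo2 [0.47469912 0.00305247 0.13      ]
lo1 [ 0.4648686  -0.07079686  0.13      ]
s p1lo [ 0.4634 -0.0763  0.13  ]
s p1hi [ 0.5322 -0.0833  0.13  ]
s p2lo [ 0.4731 -0.0011  0.13  ]
s p2hi [ 0.543 -0.009  0.13 ]
s p3lo [0.4823 0.0733 0.13  ]
s p3hi [0.5564 0.065  0.13  ]
hole2 exit [5.08335037e-01 1.77481005e-04 1.00000000e-01]
```

Call:
send_rows:
  motion:
    - [[-0.005, 0.001, 0, 0], [-0.01, 0.001, 0, 0], [-0.013, 0.001, 0, 0], [-0.016, 0.001, 0, 0], [-0.018, 0.001, 0, 0], [-0.02, 0.001, 0, 0], [-0.022, 0.001, 0, 0]]

```text
time: 11.95
tool_pos: [0.4845, -0.2191, 0.1042]
tool_rot: [-1.573, 0.002, -1.707]
contact_force: [0.6, -0.5, -1.4]
opening: 0.0248
```

Call:
send_rows:
  motion:
    - [[-0.002, 0, 0, 0], [-0.004, 0, 0, 0], [-0.006, 0, 0, 0], [-0.007, 0, 0, 0]]

```text
time: 12.35
tool_pos: [0.4855, -0.2119, 0.1042]
tool_rot: [-1.573, 0.002, -1.707]
contact_force: [0.3, 1.2, -1.5]
opening: 0.0248
```

```bash
python3 look.py g8
```

```text
t 12.35 pos [ 0.4855 -0.2119  0.1042] rpy [-90.12   0.11 -97.81] q [-0.56  0.52  1.7   0.    0.93 -0.42] F [ 0.3  1.2 -1.5] T [-0.11  0.1   0.03] op 0.0248
rows [ 0.1147 -0.001  -0.0007] tw 0.09 or 0.09
```

View pics/g8s.png

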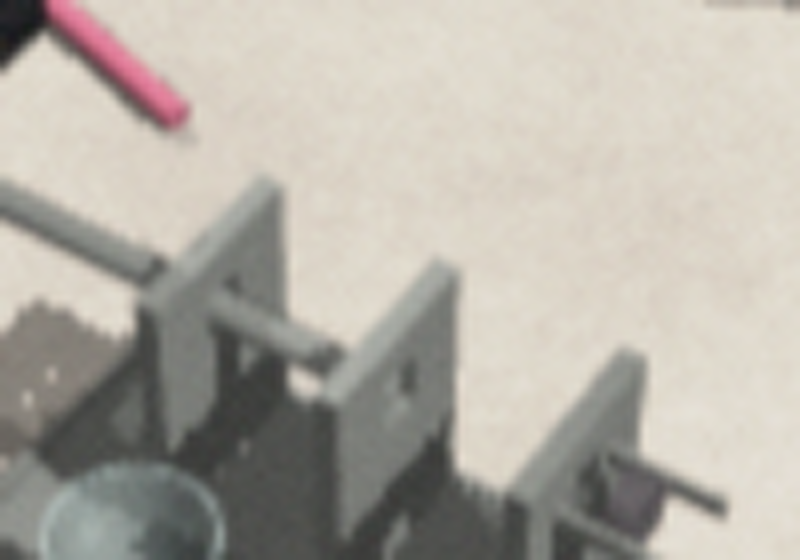

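Call:
send_rows:
  motion:
    - [[-0.003, 0, 0, 0], [-0.006, 0, 0, 0], [-0.009, 0, 0, 0], [-0.012, 0, 0, 0], [-0.014, 0, 0, 0], [-0.014, 0, 0, 0]]

```text
time: 13.05
tool_pos: [0.4874, -0.1978, 0.1043]
tool_rot: [-1.573, 0.002, -1.707]
contact_force: [0.0, -0.6, -1.4]
opening: 0.0249
```

```bash
python3 look.py g9
```

```text
t 13.05 pos [ 0.4874 -0.1978  0.1043] rpy [-90.12   0.11 -97.78] q [-0.53  0.51  1.71  0.    0.92 -0.4 ] F [ 0.  -0.6 -1.4] T [-0.12  0.05  0.04] op 0.0249
rows [ 0.129  -0.001  -0.0008] tw 0.12 or 0.12
```

View pics/g9s.png

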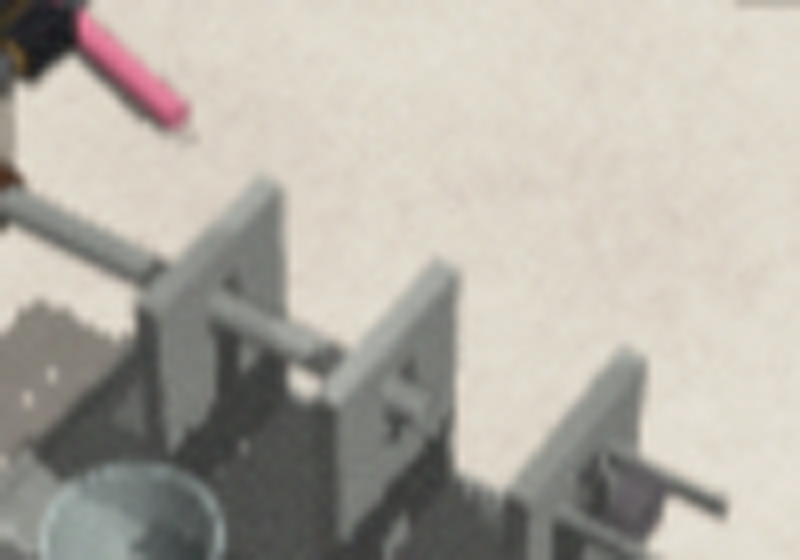

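View pics/g9t.png

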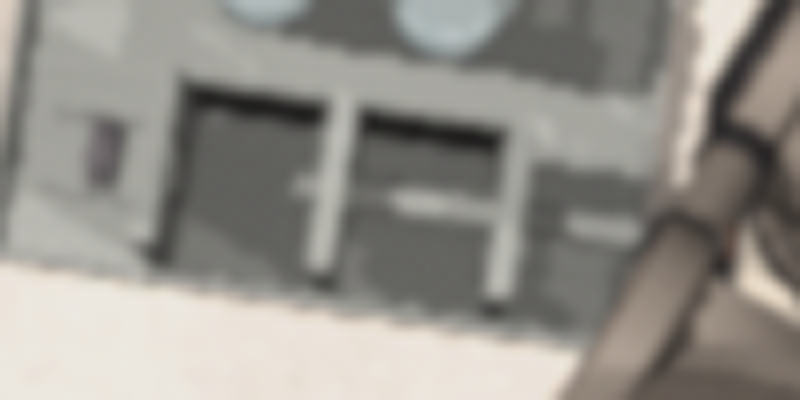

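The nose has come out past post 2 at scene (425,410). Now on towards post 3.

Call:
send_rows:
  motion:
    - [[-0.005, 0, 0, 0], [-0.01, 0, 0, 0], [-0.015, 0, 0, 0], [-0.02, 0, 0, 0], [-0.025, 0, 0, 0], [-0.03, 0, 0, 0], [-0.035, 0, 0, 0], [-0.04, 0, 0, 0]]

```text
time: 13.95
tool_pos: [0.4929, -0.158, 0.1044]
tool_rot: [-1.573, 0.002, -1.707]
contact_force: [0.1, -0.5, -1.6]
opening: 0.0246
```

```bash
python3 look.py g10
```

```text
t 13.95 pos [ 0.4929 -0.158   0.1044] rpy [-90.12   0.1  -97.8 ] q [-0.46  0.5   1.73  0.    0.91 -0.32] F [ 0.1 -0.5 -1.6] T [-0.2   0.06 -0.02] op 0.0246
rows [ 0.1691 -0.0009 -0.0008] tw 0.1 or 0.1
```

View pics/g10s.png

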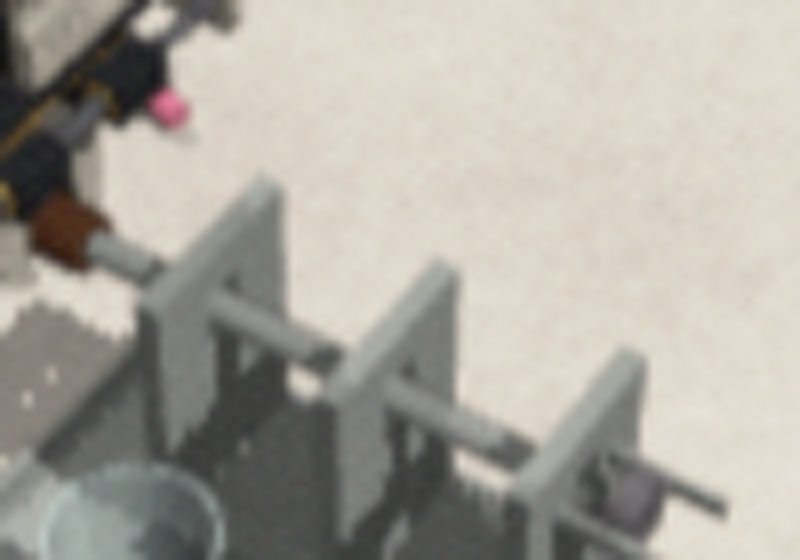

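View pics/g10t.png

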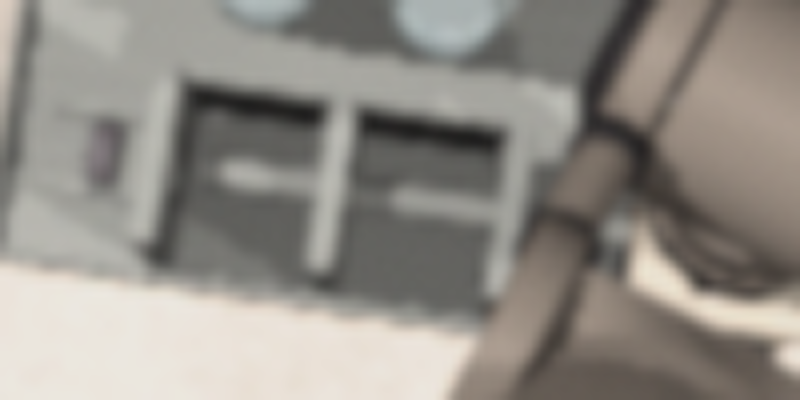

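Call:
send_rows:
  motion:
    - [[-0.003, 0, 0, 0], [-0.006, 0, 0, 0], [-0.009, 0, 0, 0], [-0.011, 0, 0, 0], [-0.012, 0, 0, 0]]

```text
time: 14.55
tool_pos: [0.4946, -0.1457, 0.1044]
tool_rot: [-1.573, 0.002, -1.706]
contact_force: [-0.8, -0.6, -2.4]
opening: 0.0247
```

Call:
send_rows:
  motion:
    - [[-0.002, 0, 0, 0], [-0.004, 0, 0, 0], [-0.006, 0, 0, 0], [-0.008, 0, 0, 0]]

```text
time: 14.95
tool_pos: [0.4956, -0.1376, 0.1044]
tool_rot: [-1.573, 0.002, -1.706]
contact_force: [0.7, 0.2, -1.8]
opening: 0.0248
```

Call:
send_rows:
  motion:
    - [[-0.002, 0, 0, 0], [-0.004, 0, 0, 0], [-0.006, 0, 0, 0], [-0.006, 0, 0, 0]]

```text
time: 15.35
tool_pos: [0.4964, -0.1314, 0.1044]
tool_rot: [-1.573, 0.002, -1.706]
contact_force: [-0.4, 0.7, -1.1]
opening: 0.0247
```

```bash
python3 look.py g11
```

```text
t 15.35 pos [ 0.4964 -0.1314  0.1044] rpy [-90.13   0.11 -97.74] q [-0.41  0.49  1.75  0.    0.91 -0.27] F [-0.4  0.7 -1.1] T [-0.17  0.1  -0.02] op 0.0247
rows [ 0.196  -0.001  -0.0009] tw 0.16 or 0.16
```

View pics/g11s.png

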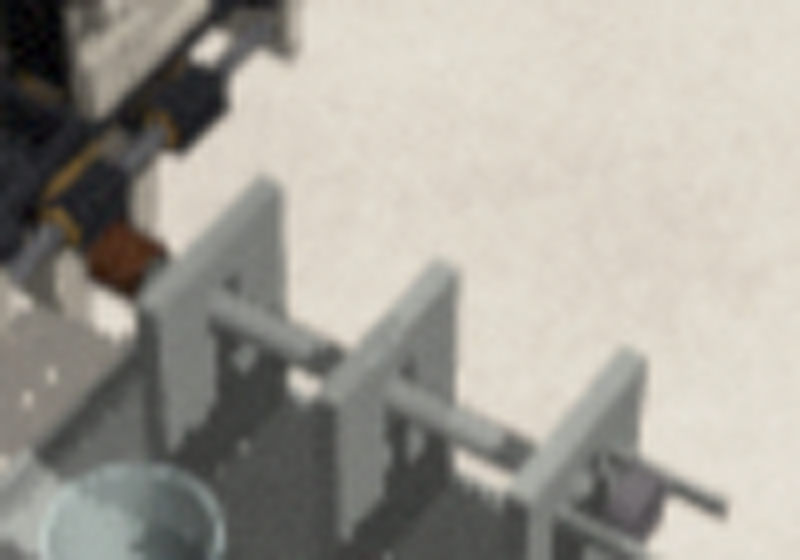

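Call:
send_rows:
  motion:
    - [[-0.003, 0, 0, 0], [-0.006, 0, 0, 0], [-0.009, 0, 0, 0], [-0.012, 0, 0, 0], [-0.012, 0, 0, 0]]

```text
time: 15.95
tool_pos: [0.4982, -0.1194, 0.1045]
tool_rot: [-1.573, 0.002, -1.706]
contact_force: [-0.2, 0.1, -1.5]
opening: 0.0248
```

Call:
send_rows:
  motion:
    - [[-0.001, 0, 0, 0], [-0.002, 0, 0, 0], [-0.003, 0, 0, 0], [-0.003, 0, 0, 0]]

```text
time: 16.35
tool_pos: [0.4986, -0.1164, 0.1045]
tool_rot: [-1.573, 0.002, -1.706]
contact_force: [-0.4, -2.0, -1.4]
opening: 0.0249
```

Call:
send_rows:
  motion:
    - [[-0.001, 0, 0, 0], [-0.002, 0, 0, 0], [-0.002, 0, 0, 0]]

```text
time: 16.65
tool_pos: [0.4989, -0.1143, 0.1045]
tool_rot: [-1.573, 0.002, -1.706]
contact_force: [-0.5, -0.4, -1.3]
opening: 0.0252
```

Call:
send_rows:
  motion:
    - [[-0.001, 0, 0, 0], [-0.002, 0, 0, 0], [-0.003, 0, 0, 0], [-0.004, 0, 0, 0]]

```text
time: 17.05
tool_pos: [0.4994, -0.1104, 0.1045]
tool_rot: [-1.573, 0.002, -1.705]
contact_force: [-1.1, -6.6, -1.7]
opening: 0.0247
```

Call:
send_rows:
  motion:
    - [[-0.001, 0, 0, 0], [-0.002, 0, 0, 0], [-0.003, 0, 0, 0]]

```text
time: 17.35
tool_pos: [0.4995, -0.1101, 0.1045]
tool_rot: [-1.573, -0.003, -1.705]
contact_force: [-5.4, -19.3, -2.6]
opening: 0.0248
```

```bash
python3 look.py g12
```

```text
t 17.35 pos [ 0.4995 -0.1101  0.1045] rpy [-90.12  -0.18 -97.67] q [-0.36  0.49  1.75 -0.    0.9  -0.23] F [ -5.4 -19.3  -2.6] T [-3.21  0.84 -0.06] op 0.0248
rows [ 2.175e-01  2.000e-04 -1.300e-03] tw 0.23 or 0.23
```

View pics/g12s.png

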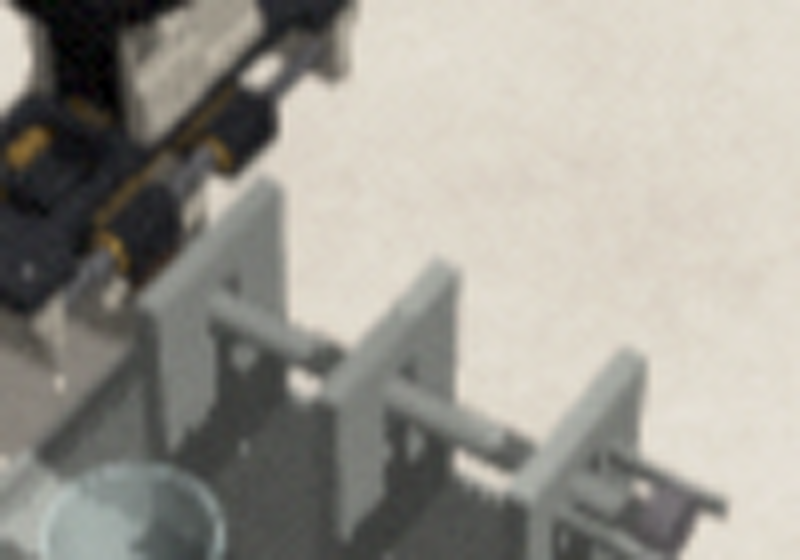

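View pics/g12t.png

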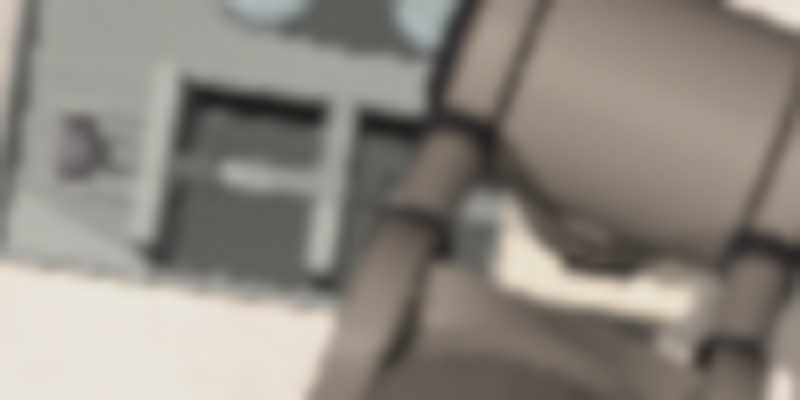

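Top (80,148): the plug has moved outward by about 3 px, roughly 10 mm. Scene (155,275): the shoulder is on the first post, and the hard stop shows as 20 N. I'll ease the push, lower slightly and let go.

Call:
send_rows:
  motion:
    - [[0, 0, 0, 0], [0, 0.002, 0, 0], [0, 0.003, 0, 0], [0, 0.003, 0, 0]]

```text
time: 17.85
tool_pos: [0.4998, -0.1105, 0.1017]
tool_rot: [-1.572, -0.004, -1.705]
contact_force: [-0.8, -4.2, 1.3]
opening: 0.0248
```

Call:
send_rows:
  motion:
    - [[0, 0, 0, 0], [0, 0, 0, 0]]

```text
time: 18.05
tool_pos: [0.4998, -0.1105, 0.1018]
tool_rot: [-1.572, -0.004, -1.704]
contact_force: [-1.5, -4.8, 0.7]
opening: 0.0252
```

Call:
send_rows:
  motion:
    - [[0, 0, 0, 0], [0, 0, 0, 0], [0, 0, 0, 0], [0, 0, 0, 0], [0, 0, 0, 0], [0, 0, 0, 0], [0, 0, 0, 0]]
  gripper: 0.8

```text
time: 18.75
tool_pos: [0.4998, -0.1104, 0.1017]
tool_rot: [-1.572, -0.004, -1.704]
contact_force: [-0.1, 0.4, 0.3]
opening: 0.0723
```

```bash
python3 look.py g13
```

```text
t 18.75 pos [ 0.4998 -0.1104  0.1017] rpy [-90.06  -0.22 -97.66] q [-0.37  0.49  1.75 -0.01  0.89 -0.23] F [-0.1  0.4  0.3] T [-0.09  0.05 -0.03] op 0.0723
rows [ 0.2172 -0.0024 -0.0017] tw 0.24 or 0.24
```

View pics/g13s.png

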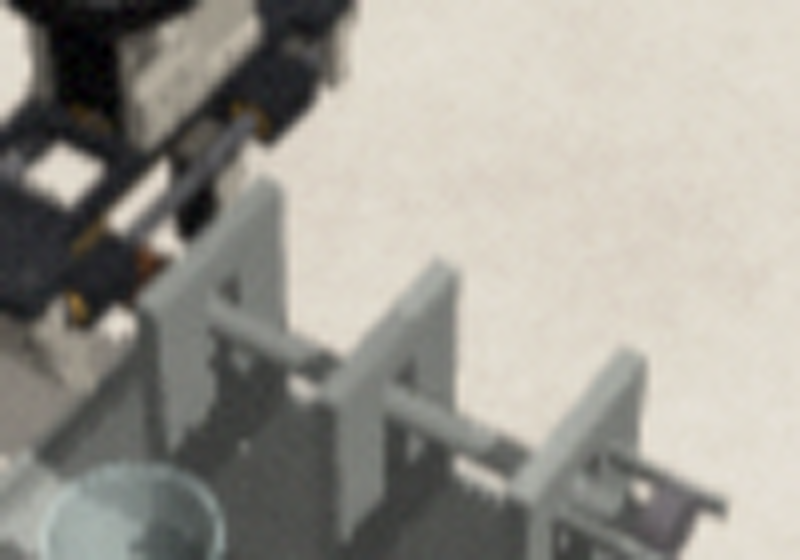

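Released; the rail rests on the hole bottoms. Now I'll retreat straight up.

Call:
send_rows:
  motion:
    - [[0, -0.01, 0, 0], [0, -0.03, 0, 0], [0, -0.06, 0, 0], [0, -0.1, 0, 0], [0, -0.14, 0, 0], [0, -0.17, 0, 0], [0.05, -0.17, 0, 0], [0.1, -0.17, 0, 0]]

```text
time: 19.65
tool_pos: [0.4872, -0.2092, 0.2746]
tool_rot: [-1.568, -0.005, -1.701]
contact_force: [1.0, -0.3, -0.5]
opening: 0.0736
```

Call:
send_rows:
  motion:
    - [[0.05, 0, 0, 0], [0.1, 0, 0, 0], [0.12, 0, 0, 0], [0.12, 0, 0, 0]]

```text
time: 20.05
tool_pos: [0.4708, -0.3306, 0.2752]
tool_rot: [-1.568, -0.006, -1.705]
contact_force: [-0.3, 0.6, -0.2]
opening: 0.0734
```

```bash
python3 look.py g14
python3 - <<'E'
from h import *
cam('top','tend');cam('scene','send')
a=cv2.imread('pics/tend.png')[120:240,200:340];b=cv2.imread('pics/send.png')[140:260,190:330]
cv2.imwrite('pics/end.png',np.vstack([cv2.resize(x,None,fx=2.5,fy=2.5,interpolation=2) for x in(a,b)]))
E
```

```text
t 20.05 pos [ 0.4708 -0.3306  0.2752] rpy [-89.85  -0.32 -97.66] q [-0.74  0.42  1.34 -0.    1.38 -0.61] F [-0.3  0.6 -0.2] T [-0.09  0.08 -0.01] op 0.0734
rows [-0.0058  0.1702 -0.0027] tw 0.24 or 0.24
```

View pics/g14s.png

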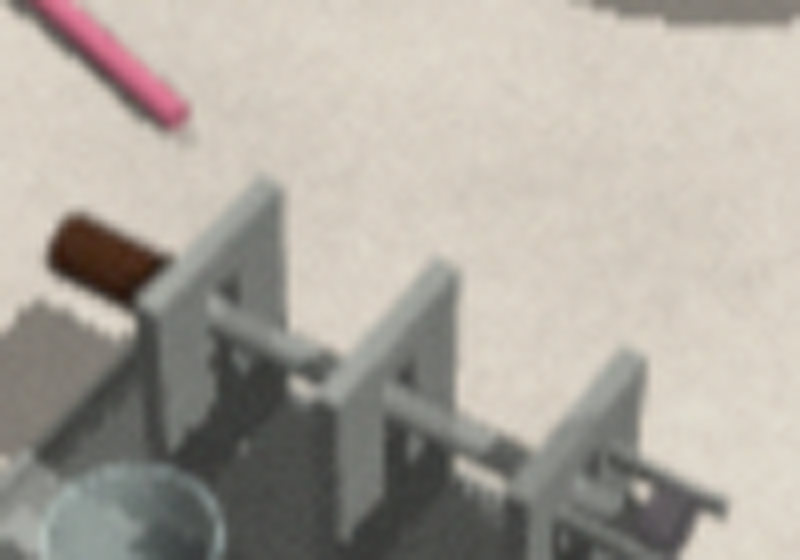

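View pics/g14t.png

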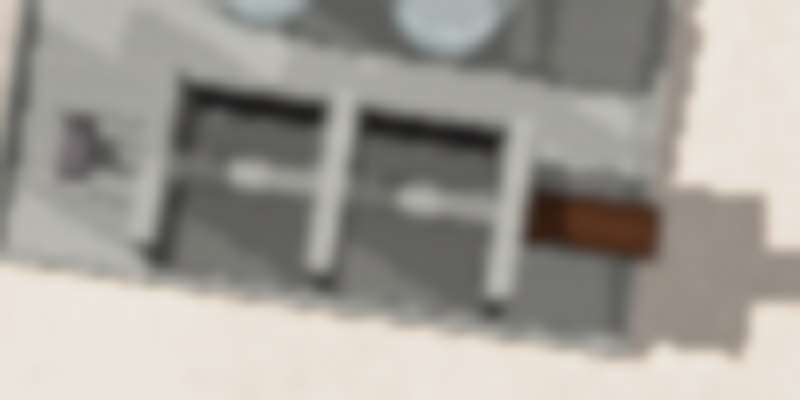

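View pics/send.png

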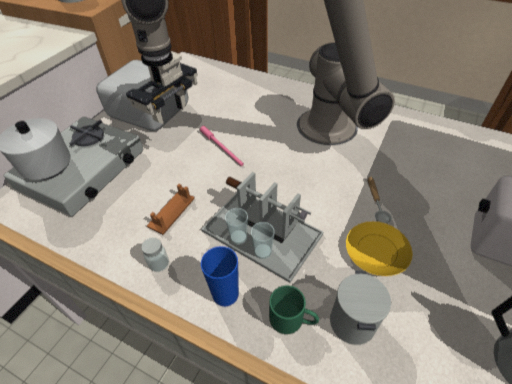

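Run:
```python
from h import *
c=cam('top');ft=lambda x,y:(220+(x+.5)/8-.5,165+(y+.5)/8-.5)
e=onz(c,*ft(658,231),.098);f=onz(c,*ft(526,205),.13)
d=np.array([.129,.992]);print(e,f,(f-e)[:2]@d)
```

```text
[ 0.49824081 -0.14009156  0.098     ] [ 0.5038918  -0.08249794  0.13      ] 0.05786184517724656
```

```bash
python3 -c "
from h import *
print(hand_in())"
```

```text
the job is handed in; nothing more can be done
None
```

The guard rail is threaded through all three posts and pushed fully home, and I let it go. The job was handed in at about 20 s of the 70 s.

- **Threading:** I lifted the rail by its brown handle. Force readings stayed at about 2 N or less through the posts, apart from a brief 6.6 N as the shoulder reached the first post. The shoulder then stopped hard against it at about 20 N, the highest reading. I eased to about 5 N before releasing.
- **Last checks:** The final pictures show the plug pushed out by about 10 mm. The handle's end is 58 mm from the first post's face, against 60 mm if exactly flush, so it is flush within camera error. The gripper is well clear.
- **Other things:** The tumblers, the other kitchen things and the pink look-alike appear to be where they were. I judged that by eye from the pictures.
- **Disagreements:** The two cameras differed by about 3–4 mm on the nose position. The direction of the post row came out between 6.9° and 8°, so I used about 7.8°, which went through without touching.

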